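# Screw the outrigger foot down onto its packing and lock it

### The job

Wind the crank of the assembly stand's outrigger clockwise (seen from above) until the rubber foot just touches the wooden packing block below it and bears on it lightly; do not jack it down hard. Then swing the lock lever clockwise as far as it goes, let go, and leave the things lying around the stand where they are.

Things in the scene. Friction and masses are not known exactly. Their poses are not given: they have to be found in the camera images.
- crank_hub (a point): Top centre of the crank's hub, on the vertical spindle axis of the foot. It sits on a grey outrigger arm, 36 mm wide, of a low plywood-topped stand (fixed; deck 74 mm high, near edge 140 mm from the axis). The point's x axis points along the crank arm to the handle. Crank, spindle and foot (50 mm across) are one piece and sink together.
- handle_mid (a point): Middle (half-way up) of the crank's upright black handle, a pin 16 mm in diameter and 36 mm long that spins freely on the steel crank arm, 40 mm from the spindle axis. The arm's top lies 18 mm below this point. The handle sinks with the crank as it is wound.
- foot: Foot of the spindle: a steel disc 50 mm across on a rubber sole 6 mm thick; origin on the axis, at the sole's underside (while it is not pressed). The sole gives about 5 N per mm (about 9.5 N per radian of crank after touching). The wooden packing block under it, 80 x 90 mm, is fixed; its top is 15.5 to 24.5 mm above the bench and is not measured: the gap at the start is 4 to 18.5 mm.
- lock_knob (a point): Middle of the small upright steel knob, 16 mm in diameter and 20 mm high, at the end of the lock lever, a 9 mm round bar under the crank that reaches out 105 mm from the spindle axis; the bar's centre is 9 mm below this point. The lever turns level about the spindle axis.
- lock (a joint): Angle of the lock lever (rad): 0 to 0.25 at the start, grows clockwise seen from above, stops at 1.22 = locked. Pushing it at the knob takes about 2 N until the stop, and it stays where it is left.
- tape: Bystander: cardboard-coloured ring (tape roll), 90 mm across, 24 mm high, lying flat; origin at the centre of its underside.
- brush: Bystander: paint brush lying flat on the bench beside the stand; origin near its middle, on the underside.
- offcut: Bystander: plywood offcut 90 x 60 x 12 mm; origin at the centre of its underside.
- crank (a joint): Angle of the crank (rad), 0 to 3 at the start, grows clockwise seen from above. Right-hand thread: clockwise lowers the foot, 12 mm a turn. Turning takes about 0.025 N m until the sole touches; from then on about 0.025 N m more per N of load, as the sole drags on the block. This drag is felt while it turns; at rest friction holds it wherever it is left.

How it is judged:
By the outcome, as a careful person would: the job done as asked, in the order asked, and still so for the second after the job is handed in, with the robot touching nothing.
It also fails if it takes over 72 s, if anything falls off the work surface, if the arm or the gripper's body presses on something with over 40 N, if the wrist force passes 120 N, or if a joint passes its speed limit or range.

### The arm

A 7-joint arm with a two-finger parallel gripper is mounted at the origin on the work surface. World frame = base frame: x ahead of the robot, y to its left, z up, the work surface at z = 0. Lengths are in m, angles in rad, forces in N, time in s.
With the tool pointing down it reaches from about 0.425 to 0.925 m from the base axis. Payload 6.8 kg.
Tool frame: the origin (TCP) lies at the very end of the fingers, on their centre line; the grasp point (between the pads) lies 19 mm behind it; z points along the fingers, y is the line along which they close (so a half turn about z gives the same grasp; the last joint's range is limited). The gripper opens to 85 mm and grips with 20 to 120 N. Pads are 22 mm wide; open, the fingers measure 114 mm over their backs; the gripper's body (76 mm by 85 mm) begins 54 mm behind the grasp point. The pads swing forward as they close: fully open they stand 13 mm farther back than shut.
Start: joints at [-1.279, 0.477, 0.022, 1.555, -0.011, 1.109, -0.083], TCP at [0.263, 0.622, 0.231] pointing down, gripper open.
Joint ranges: [-2.96, 2.96], [-0.34, 2.1], [-1.41, 1.46], [0.24, 2.44], [-1.37, 4.51], [0.17, 1.92], [-2.96, 2.96]. Speed limits (rad/s): [2.39, 2.39, 3.14, 3.14, 3.14, 3.14, 3.14].

### API

Orientations are given as a unit quaternion [w, x, y, z].
In Python, from station import get_obs, read_camera, hand_in gives the robot as it stands.
- The arm moves only by the tool arm_command, never from a script. Its argument "commands" is one flat list of numbers, 7 for each row, row after row: the shift along the tool's x, y, z in m, then the turn, a rotation vector about the tool's x, y, z in degrees, then the opening, from 0 (shut) to 1 (fully open). In form: [tx, ty, tz, rx, ry, rz, fingers, tx, ty, tz, rx, ry, rz, fingers, ...]. A call has 1 to 8 rows; each row is the pose to reach, as a shift and turn from the pose commanded when the call began, along the tool's axes at that moment; what a row does not reach only later rows make up. A row lasts 1/10 s, in which the tool goes at most 50 mm and 8.59 degrees, less where a joint would pass 70% of its speed; a pose out of reach is approached as far as the arm can. A call with a gripper value outside its range is refused whole. The fingers move at their own pace and stop on an object; "force" is the grip in N (left out, the last holds). Time passes only in rows, so rows that repeat a pose let the fingers close. It gives the time, the measured TCP pose, the force, the opening and the grip force at its end, in the units of the state.
- get_obs(): the state, without advancing time (a new reading comes with each control period).
- read_camera(name): name is "scene" or "side" or "wrist"; returns a dict with "img" (420x560x3 uint8, red, green, blue), "camera_matrix" (3x3 intrinsics, pixels), "pose" (4x4, takes a point from camera to world coordinates). Camera axes: x right, y down, z forward; pixel columns grow to the right and rows downward; lengths in m; the calibration is good to about 2 mm. A picture is of the moment at which its call begins. There is no depth.
- hand_in(): hands the job in; it is judged then, once.
The state is a dict: "t": time; "q": joint angles; "joint_vel": joint speeds; "joint_torque": joint torques, N m; "eef_pos": TCP position; "tool_rot": TCP orientation; "contact_force": force on the tool from outside, world axes, zero at the start; "torque": the same for the moment, N m; "gripper_width": opening from 0.0 (shut) to 1.0 (fully open); "grasp_force": force on a finger pad.
Only numpy, scipy, OpenCV 4.12 (cv2) and the standard library are available. Lean on these libraries where they do the work, as an engineer would, in place of code of your own. Each camera call takes 0.05 s, during which the arm holds its last target. There are 200 camera calls.

## Working session

There is one attempt and no reset: what is moved stays moved. The work goes in short steps, Python scripts to look and compute and a tool call to move; the robot and the scene stay as the last step left them, time stands still between calls to the robot, and variables do not carry over. Pictures are saved under pics/ and viewed, at most 10 in all, crops included, and the job is handed in when it is done.

Besides the shell and the picture viewer there is one more tool, called as a command line: name --argument value ..., lists and objects as JSON in quotes. arm_command: Moves the arm, as the interface text tells. Its arguments: {"type":"object","properties":{"commands":{"type":"array","items":{"type":"number"}},"force":{"type":"number"}},"required":["commands"]}

```bash
mkdir -p pics; ls
python3 - <<'E'
from station import *
import cv2,numpy as np
o=get_obs()
for k in o: print(k,np.round(o[k],3))
for n in("scene","side","wrist"):
    r=read_camera(n); cv2.imwrite(f"pics/{n}0.png",r["img"][:,:,::-1]); np.savez(f"pics/{n}0.npz",**r)
    print(n,np.round(r["camera_matrix"],1).tolist(),np.round(r["pose"],3).tolist())
a=[cv2.imread(f"pics/{n}0.png") for n in("scene","side")]
E
```

```text
pics
t 0.0
q [-1.279  0.478  0.022  1.556 -0.011  1.109 -0.083]
joint_vel [-0.    -0.002 -0.001  0.003 -0.001  0.    -0.   ]
joint_torque [-0.0000e+00 -5.9644e+01  1.6070e+00 -2.8120e+01  1.2000e-02  9.0000e-03
 -0.0000e+00]
eef_pos [0.263 0.621 0.23 ]
tool_rot [-0.     0.199  0.98  -0.001]
contact_force [0.332 0.782 0.888]
torque [ 0.032 -0.014 -0.026]
grasp_force 0.0
gripper_width 1.003
scene [[469.8, 0.0, 278.3], [0.0, 469.8, 207.4], [0.0, 0.0, 1.0]] [[0.464, 0.699, -0.544, 1.145], [0.886, -0.365, 0.286, -0.232], [0.001, -0.615, -0.788, 0.883], [0.0, 0.0, 0.0, 1.0]]
side [[391.8, 0.0, 282.6], [0.0, 391.8, 204.5], [0.0, 0.0, 1.0]] [[0.763, -0.427, 0.486, 0.143], [-0.646, -0.481, 0.592, -0.515], [-0.019, -0.766, -0.643, 0.74], [0.0, 0.0, 0.0, 1.0]]
wrist [[304.8, 0.0, 279.4], [0.0, 304.8, 213.7], [0.0, 0.0, 1.0]] [[0.389, 0.882, 0.265, 0.195], [0.921, -0.372, -0.115, 0.651], [-0.003, 0.289, -0.957, 0.374], [0.0, 0.0, 0.0, 1.0]]
```

View pics/scene0.png

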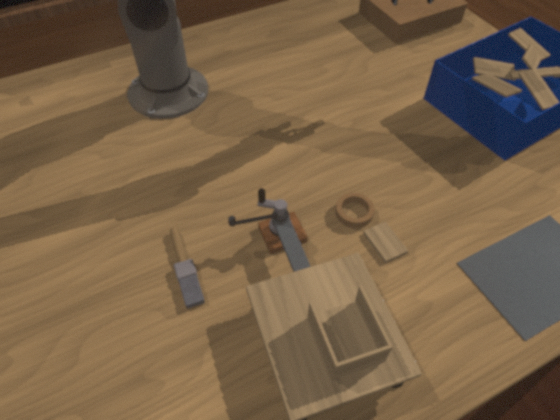

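View pics/side0.png

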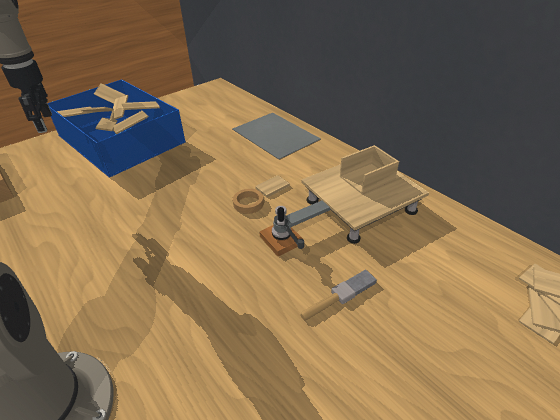

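The scene view shows the crank hub near (280,208), the black handle near (262,196) and the lock knob near (232,221). In the side view they are near (281,225), (281,212) and (300,243). I'll enlarge both.

Run:
```python
import cv2,numpy as np
a=cv2.imread("pics/scene0.png")[170:270,215:335]; b=cv2.imread("pics/side0.png")[190:270,230:330]
a=cv2.resize(a,None,fx=5,fy=5,interpolation=cv2.INTER_CUBIC); b=cv2.resize(b,None,fx=6,fy=6,interpolation=cv2.INTER_CUBIC)
cv2.imwrite("pics/ca.png",cv2.convertScaleAbs(a,alpha=1.5));cv2.imwrite("pics/cb.png",cv2.convertScaleAbs(b,alpha=1.5))
```

```text
(no output)
```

View pics/ca.png

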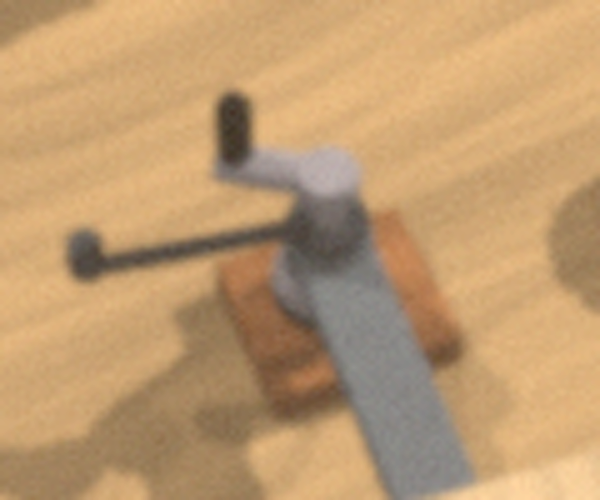

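View pics/cb.png

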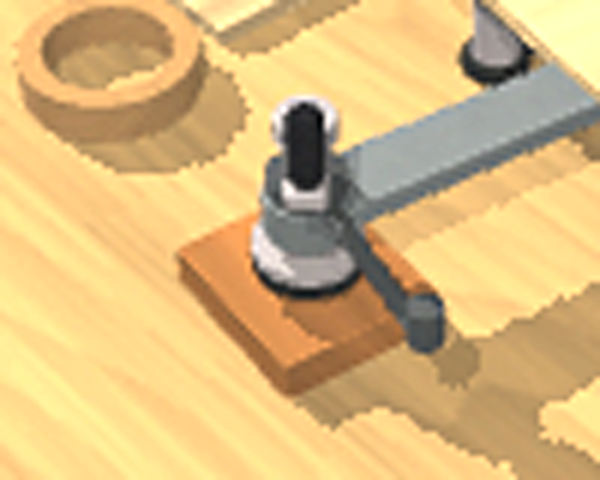

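```bash
cat > h.py <<'E'
import numpy as np
def ray(r,uv):
    d=r["pose"][:3,:3]@np.linalg.inv(r["camera_matrix"])@[*uv,1]; return r["pose"][:3,3],d/np.linalg.norm(d)
def tri(obs):
    A=[];b=[]
    for r,uv in obs:
        c,d=ray(r,uv); P=np.eye(3)-np.outer(d,d); A.append(P);b.append(P@c)
    A=np.vstack(A);b=np.hstack(b); x=np.linalg.lstsq(A,b,rcond=None)[0]
    return x,np.linalg.norm(A@x-b)
def onz(r,uv,z):
    c,d=ray(r,uv); return c+d*(z-c[2])/d[2]
E
python3 - <<'E'
from h import *
s=np.load("pics/scene0.npz");d=np.load("pics/side0.npz")
for n,a,b in(("hub",(280.5,203.5),(280.9,210.4)),("handle",(261.7,195.7),(280.6,214.1)),("knob",(231.9,220.5),(300.7,243.5))):
    x,e=tri([(s,a),(d,b)]); print(n,x.round(4),e.round(4))
# wood block corners bottom etc
print("tape",onz(s,(355,210),.012),onz(d,(248.5,201),.012))
for uv in((173,228),(203,305),(183,266)): print("brush",onz(s,uv,.005))
for uv in((365,235),(385,224),(406,245),(390,258)): print("offcut",onz(s,uv,.012))
# arm edges near deck: arm dir
print("arm", onz(s,(280.5,216),.075), onz(s,(302,266),.075))
E
```

```text
hub [0.6037 0.0564 0.1075] 0.0029
handle [0.5799 0.026  0.1274] 0.0
knob [ 0.5793 -0.0454  0.0841] 0.0005
tape [0.63348291 0.23978978 0.012     ] [0.62901146 0.23470081 0.012     ]
brush [ 0.4800456  -0.15479164  0.005     ]
brush [ 0.69116217 -0.16638933  0.005     ]
brush [ 0.58557259 -0.17004314  0.005     ]
offcut [0.70347403 0.22047429 0.012     ]
offcut [0.69923572 0.27828989 0.012     ]
offcut [0.76787813 0.28578361 0.012     ]
offcut [0.77901223 0.23439777 0.012     ]
arm [0.60997081 0.05463345 0.075     ] [0.73965738 0.0345482  0.075     ]
```

```bash
cat >> h.py <<'E'
from scipy.spatial.transform import Rotation as R
from station import *
def cur():
    o=get_obs(); w,x,y,z=o["tool_rot"]; return o,np.array(o["eef_pos"]),R.from_quat([x,y,z,w]).as_matrix()
def todelta(target):
    o,p,M=cur(); return (M.T@(np.array(target)-p)).round(4)
E
python3 - <<'E'
from h import *
s=np.load("pics/scene0.npz")
for uv in((427,97),(507,152)): print("bin bottom",onz(s,uv,0))
for uv in((435,63),(512,110)): print("bin top@.1",onz(s,uv,.1))
print(cur()[2].round(3))
for t in((.43,.3,.23),(.58,.026,.17)): print(todelta(t))
E
```

```text
bin bottom [0.3740373  0.66312756 0.        ]
bin bottom [ 6.49842540e-01  7.06739020e-01 -1.11022302e-16]
bin top@.1 [0.35474146 0.67498784 0.1       ]
bin top@.1 [0.60112434 0.71960548 0.1       ]
[[-0.921  0.389 -0.   ]
 [ 0.389  0.921 -0.001]
 [-0.    -0.001 -1.   ]]
[-0.2793 -0.2308  0.0009]
[-0.5241 -0.4248  0.0612]
```

arm_command --commands '[-0.28, -0.23, 0, 0, 0, 0, 0.4, -0.28, -0.23, 0, 0, 0, 0, 0.4, -0.28, -0.23, 0, 0, 0, 0, 0.4, -0.28, -0.23, 0, 0, 0, 0, 0.4, -0.28, -0.23, 0, 0, 0, 0, 0.4, -0.28, -0.23, 0, 0, 0, 0, 0.4, -0.28, -0.23, 0, 0, 0, 0, 0.4, -0.28, -0.23, 0, 0, 0, 0, 0.4]' --force 20

```text
t: 0.95
eef_pos: [0.4339, 0.2946, 0.2313]
tool_rot: [0.001, 0.203, 0.979, -0.001]
contact_force: [0.4, 0.3, 0.6]
gripper_width: 0.4
grasp_force: 0.0
```

arm_command --commands '[-0.245, -0.194, 0.02, 0, 0, 0, 0.4, -0.245, -0.194, 0.06, 0, 0, 0, 0.4, -0.245, -0.194, 0.06, 0, 0, 0, 0.4, -0.245, -0.194, 0.06, 0, 0, 0, 0.4, -0.245, -0.194, 0.06, 0, 0, 0, 0.4, -0.245, -0.194, 0.06, 0, 0, 0, 0.4, -0.245, -0.194, 0.06, 0, 0, 0, 0.4, -0.245, -0.194, 0.06, 0, 0, 0, 0.4]'

```text
t: 1.75
eef_pos: [0.5818, 0.0232, 0.1704]
tool_rot: [-0.0, 0.201, 0.98, -0.001]
contact_force: [-0.5, 1.5, -0.4]
gripper_width: 0.399
grasp_force: 0.0
```

Run:
```python
from h import *
import cv2
o,p,M=cur(); print(o["t"],p.round(4),M.round(3),o["gripper_width"],np.round(o["contact_force"],2),np.round(o["q"],2))
print(todelta((.58,.026,.116)))
a=[]
for n in("scene","wrist"):
    r=read_camera(n); np.savez(f"pics/{n}1.npz",**r); a.append(r["img"][:,:,::-1])
c=cv2.resize(a[0][150:270,190:340],(560,448),interpolation=cv2.INTER_CUBIC)
w=cv2.resize(a[1],(240,180)); 
cv2.imwrite("pics/w1.png",cv2.convertScaleAbs(a[1],alpha=1.3)); cv2.imwrite("pics/s1.png",c)
```

```text
1.75 [0.5818 0.0232 0.1704] [[-0.919  0.394 -0.001]
 [ 0.394  0.919 -0.002]
 [ 0.    -0.002 -1.   ]] 0.3993435977228712 [-0.53  1.48 -0.4 ] [-0.37  0.4   0.28  1.86 -0.13  0.9   1.14]
[0.0028 0.002  0.0544]
```

View pics/w1.png

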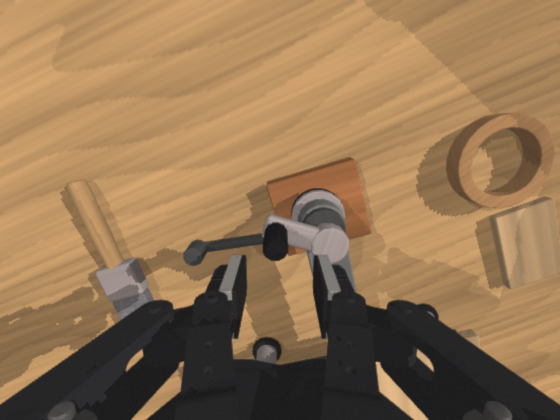

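The wrist view shows the handle centred at about (275,241), the hub top at (330,241) and the knob at (195,252). I'll triangulate again with all three views.

Run:
```python
from h import *
s=np.load("pics/scene0.npz");d=np.load("pics/side0.npz");w=np.load("pics/wrist1.npz")
for n,a,b,c in(("hub",(280.5,203.5),(280.9,210.4),(330,241)),("handle",(261.7,195.7),(280.6,214.1),(275,241)),("knob",(231.9,220.5),(300.7,243.5),(195,252))):
    x,e=tri([(s,a),(d,b),(w,c)]); print(n,x.round(4),e.round(4),onz(w,c,x[2]),todelta(x+[0,0,-.011]))
```

```text
hub [0.6039 0.0564 0.1076] 0.003 [0.60414423 0.05649706 0.10758192] [-0.01    0.0353  0.0743]
handle [0.5802 0.0247 0.1287] 0.0021 [0.58087602 0.02334496 0.12868801] [-0.0005 -0.003   0.0532]
knob [ 0.5795 -0.0465  0.0855] 0.0021 [ 0.57988337 -0.04791529  0.0855198 ] [-0.0276 -0.069   0.0964]
```

arm_command --commands '[0, -0.003, 0.03, 0, 0, 0, 0.4, 0, -0.003, 0.053, 0, 0, 0, 0.4, 0, -0.003, 0.053, 0, 0, 0, 0.4, 0, -0.003, 0.053, 0, 0, 0, 0.0, 0, -0.003, 0.053, 0, 0, 0, 0.0, 0, -0.003, 0.053, 0, 0, 0, 0.0, 0, -0.003, 0.053, 0, 0, 0, 0.0, 0, -0.003, 0.053, 0, 0, 0, 0.0]'

```text
t: 2.65
eef_pos: [0.5803, 0.0239, 0.1191]
tool_rot: [0.0, 0.199, 0.98, 0.0]
contact_force: [-3.3, -2.3, 1.8]
gripper_width: 0.178
grasp_force: 22.2
```

Run:
```python
from h import *
o,p,M=cur(); print(o["t"],p.round(4),o["gripper_width"],o["grasp_force"],np.round(o["contact_force"],2),np.round(o["torque"],2))
for uv in (0,1,2):
    import time; o=(read_camera("side"),get_obs())[1]; print(np.round(o["eef_pos"],4),np.round(o["contact_force"],2))
```

```text
2.65 [0.5803 0.0239 0.1191] 0.17788221074379096 22.219971279264428 [-3.28 -2.34  1.82] [-0.38  0.64  0.02]
[0.5803 0.0238 0.119 ] [-2.5  -1.92  3.01]
[0.5804 0.0238 0.119 ] [-3.03 -2.03  3.91]
[0.5804 0.0238 0.119 ] [-3.28 -3.18  5.14]
```

```bash
cat > wind.py <<'E'
import sys,json,numpy as np
from h import *
# usage: wind.py start_total end_total n hold
a,b,n,hold=float(sys.argv[1]),float(sys.argv[2]),int(sys.argv[3]),int(sys.argv[4])
g=sys.argv[5] if len(sys.argv)>5 else 0
psi0=np.radians(157.05+126.2); f=lambda t:np.array([.04*np.cos(psi0+t),.04*np.sin(psi0+t),.00191*t])
rows=[]
for i in range(n+hold):
    t=a+(b-a)*min(1,(i+1)/n); rows+= [*(f(t)-f(a)).round(4).tolist(),0,0,0,0]
print(json.dumps(rows))
E
cat > st.py <<'E'
from h import *
o,p,M=cur(); C=np.array([.604,.056]); r=p[:2]-C; rad=np.linalg.norm(r); e=r/rad; t=np.array([e[1],-e[0]])
F=np.array(o["contact_force"]); ang=(-126.2-np.degrees(np.arctan2(r[1],r[0])))%360
print("t",o["t"],"p",p.round(4),"rad",rad.round(4),"turn(rad) mod",np.radians(ang).round(3),"F",F.round(2),"Fresist",-(F[:2]@t).round(2),"Frad",(F[:2]@e).round(2),o["grasp_force"])
E
python3 wind.py 0 1.2 7 1
```

```text
[0.0065, 0.0021, 0.0003, 0, 0, 0, 0, 0.0126, 0.0053, 0.0007, 0, 0, 0, 0, 0.018, 0.0095, 0.001, 0, 0, 0, 0, 0.0226, 0.0146, 0.0013, 0, 0, 0, 0, 0.0263, 0.0204, 0.0016, 0, 0, 0, 0, 0.0289, 0.0267, 0.002, 0, 0, 0, 0, 0.0304, 0.0334, 0.0023, 0, 0, 0, 0, 0.0304, 0.0334, 0.0023, 0, 0, 0, 0]
```

arm_command --commands '[0.0065, 0.0021, 0.0003, 0, 0, 0, 0, 0.0126, 0.0053, 0.0007, 0, 0, 0, 0, 0.018, 0.0095, 0.001, 0, 0, 0, 0, 0.0226, 0.0146, 0.0013, 0, 0, 0, 0, 0.0263, 0.0204, 0.0016, 0, 0, 0, 0, 0.0289, 0.0267, 0.002, 0, 0, 0, 0, 0.0304, 0.0334, 0.0023, 0, 0, 0, 0, 0.0304, 0.0334, 0.0023, 0, 0, 0, 0]'

```text
t: 3.6
eef_pos: [0.5686, 0.068, 0.1167]
tool_rot: [0.004, 0.198, 0.98, 0.001]
contact_force: [9.0, -1.8, -1.6]
gripper_width: 0.176
grasp_force: 21.9
```

```bash
python3 st.py; python3 wind.py 1.2 2.0 7 1
```

```text
t 3.6 p [0.5686 0.068  0.1167] rad 0.0374 turn(rad) mod 1.265 F [ 9.   -1.83 -1.56] Fresist -1.15 Frad -9.12 21.92511053290218
[0.0004, 0.0046, 0.0002, 0, 0, 0, 0, 0.0002, 0.0091, 0.0004, 0, 0, 0, 0, -0.0004, 0.0136, 0.0007, 0, 0, 0, 0, -0.0016, 0.0181, 0.0009, 0, 0, 0, 0, -0.0033, 0.0223, 0.0011, 0, 0, 0, 0, -0.0054, 0.0263, 0.0013, 0, 0, 0, 0, -0.008, 0.0301, 0.0015, 0, 0, 0, 0, -0.008, 0.0301, 0.0015, 0, 0, 0, 0]
```

```bash
cat > wind.py <<'E'
import sys,json,os
from h import *
# usage: wind.py cx cy end_total n hold ; angles as total turn from world angle -130.1 deg about C; state file keeps commanded xy(z rel) and total
C=np.array([float(sys.argv[1]),float(sys.argv[2])]); b=float(sys.argv[3]); n=int(sys.argv[4]); hold=int(sys.argv[5])
S=json.load(open("S.json")) if os.path.exists("S.json") else dict(c=[.5665,.0673,.0],t=1.218)
M=np.array([[-.921,.389],[.389,.921]]); c=np.array(S["c"]); a=S["t"]; rows=[]
f=lambda t:np.array([C[0]+.04*np.cos(np.radians(-130.1)-t),C[1]+.04*np.sin(np.radians(-130.1)-t)])
for i in range(n+hold):
    t=a+(b-a)*min(1,(i+1)/n); d=f(t)-c[:2]
    r=[*(M.T@d).round(4).tolist(),round(.00191*(t-a),4)]; rows+=[*r,0,0,0,0]
print(json.dumps(rows))
json.dump(dict(c=[*(c[:2]+M@r[:2]),0],t=b),open("S.json","w"))
E
sed -i 's/\[.604,.056\]/[.6062,.0544]/; s/126.2/130.1/' st.py
python3 wind.py .6062 .0544 2.1 7 1
```

```text
[-0.0017, 0.0065, 0.0002, 0, 0, 0, 0, -0.0024, 0.0115, 0.0005, 0, 0, 0, 0, -0.0037, 0.0163, 0.0007, 0, 0, 0, 0, -0.0056, 0.021, 0.001, 0, 0, 0, 0, -0.0081, 0.0254, 0.0012, 0, 0, 0, 0, -0.0111, 0.0294, 0.0014, 0, 0, 0, 0, -0.0146, 0.0331, 0.0017, 0, 0, 0, 0, -0.0146, 0.0331, 0.0017, 0, 0, 0, 0]
```

arm_command --commands '[-0.0017, 0.0065, 0.0002, 0, 0, 0, 0, -0.0024, 0.0115, 0.0005, 0, 0, 0, 0, -0.0037, 0.0163, 0.0007, 0, 0, 0, 0, -0.0056, 0.021, 0.001, 0, 0, 0, 0, -0.0081, 0.0254, 0.0012, 0, 0, 0, 0, -0.0111, 0.0294, 0.0014, 0, 0, 0, 0, -0.0146, 0.0331, 0.0017, 0, 0, 0, 0, -0.0146, 0.0331, 0.0017, 0, 0, 0, 0]'

```text
t: 4.4
eef_pos: [0.5928, 0.0918, 0.115]
tool_rot: [0.001, 0.198, 0.98, 0.0]
contact_force: [1.4, -2.3, 8.0]
gripper_width: 0.183
grasp_force: 22.7
```

```bash
python3 st.py; python3 wind.py .6062 .0544 2.7 8 0
```

```text
t 4.4 p [0.5928 0.0918 0.115 ] rad 0.0398 turn(rad) mod 2.098 F [ 1.39 -2.25  7.97] Fresist -0.55 Frad -2.59 22.655810181749985
[-0.0023, 0.0019, 0.0001, 0, 0, 0, 0, -0.0047, 0.0037, 0.0003, 0, 0, 0, 0, -0.0072, 0.0053, 0.0004, 0, 0, 0, 0, -0.0099, 0.0066, 0.0006, 0, 0, 0, 0, -0.0127, 0.0078, 0.0007, 0, 0, 0, 0, -0.0155, 0.0088, 0.0009, 0, 0, 0, 0, -0.0184, 0.0095, 0.001, 0, 0, 0, 0, -0.0214, 0.0101, 0.0011, 0, 0, 0, 0]
```

arm_command --commands '[-0.0023, 0.0019, 0.0001, 0, 0, 0, 0, -0.0047, 0.0037, 0.0003, 0, 0, 0, 0, -0.0072, 0.0053, 0.0004, 0, 0, 0, 0, -0.0099, 0.0066, 0.0006, 0, 0, 0, 0, -0.0127, 0.0078, 0.0007, 0, 0, 0, 0, -0.0155, 0.0088, 0.0009, 0, 0, 0, 0, -0.0184, 0.0095, 0.001, 0, 0, 0, 0, -0.0214, 0.0101, 0.0011, 0, 0, 0, 0]'

```text
t: 5.2
eef_pos: [0.6153, 0.0932, 0.1139]
tool_rot: [0.0, 0.198, 0.98, 0.0]
contact_force: [-0.6, -0.8, 8.5]
gripper_width: 0.178
grasp_force: 22.8
```

```bash
python3 st.py; python3 wind.py .6062 .0544 3.2 8 0
```

```text
t 5.2 p [0.6153 0.0932 0.1139] rad 0.0398 turn(rad) mod 2.672 F [-0.64 -0.8   8.51] Fresist 0.44 Frad -0.93 22.79884515388403
[-0.0024, 0.0002, 0.0001, 0, 0, 0, 0, -0.0049, 0.0004, 0.0002, 0, 0, 0, 0, -0.0074, 0.0003, 0.0004, 0, 0, 0, 0, -0.0099, 0.0001, 0.0005, 0, 0, 0, 0, -0.0124, -0.0002, 0.0006, 0, 0, 0, 0, -0.0149, -0.0007, 0.0007, 0, 0, 0, 0, -0.0173, -0.0014, 0.0008, 0, 0, 0, 0, -0.0196, -0.0022, 0.001, 0, 0, 0, 0]
```

arm_command --commands '[-0.0024, 0.0002, 0.0001, 0, 0, 0, 0, -0.0049, 0.0004, 0.0002, 0, 0, 0, 0, -0.0074, 0.0003, 0.0004, 0, 0, 0, 0, -0.0099, 0.0001, 0.0005, 0, 0, 0, 0, -0.0124, -0.0002, 0.0006, 0, 0, 0, 0, -0.0149, -0.0007, 0.0007, 0, 0, 0, 0, -0.0173, -0.0014, 0.0008, 0, 0, 0, 0, -0.0196, -0.0022, 0.001, 0, 0, 0, 0]'

```text
t: 6.0
eef_pos: [0.6326, 0.0843, 0.1129]
tool_rot: [0.0, 0.198, 0.98, 0.001]
contact_force: [-1.0, 0.1, 8.6]
gripper_width: 0.18
grasp_force: 22.8
```

```bash
python3 st.py; python3 wind.py .6062 .0544 3.7 8 0
```

```text
t 6.0 p [0.6326 0.0843 0.1129] rad 0.0399 turn(rad) mod 3.166 F [-1.01  0.15  8.61] Fresist 0.85 Frad -0.56 22.803546570357867
[-0.0024, -0.0009, 0.0001, 0, 0, 0, 0, -0.0046, -0.002, 0.0002, 0, 0, 0, 0, -0.0068, -0.0032, 0.0004, 0, 0, 0, 0, -0.0089, -0.0046, 0.0005, 0, 0, 0, 0, -0.0109, -0.0061, 0.0006, 0, 0, 0, 0, -0.0128, -0.0077, 0.0007, 0, 0, 0, 0, -0.0146, -0.0094, 0.0008, 0, 0, 0, 0, -0.0163, -0.0113, 0.001, 0, 0, 0, 0]
```

arm_command --commands '[-0.0024, -0.0009, 0.0001, 0, 0, 0, 0, -0.0046, -0.002, 0.0002, 0, 0, 0, 0, -0.0068, -0.0032, 0.0004, 0, 0, 0, 0, -0.0089, -0.0046, 0.0005, 0, 0, 0, 0, -0.0109, -0.0061, 0.0006, 0, 0, 0, 0, -0.0128, -0.0077, 0.0007, 0, 0, 0, 0, -0.0146, -0.0094, 0.0008, 0, 0, 0, 0, -0.0163, -0.0113, 0.001, 0, 0, 0, 0]'

```text
t: 6.8
eef_pos: [0.6438, 0.068, 0.112]
tool_rot: [0.001, 0.198, 0.98, 0.001]
contact_force: [1.6, 1.2, 6.8]
gripper_width: 0.174
grasp_force: 22.7
```

```bash
python3 st.py; python3 wind.py .6062 .0544 4.2 8 0
```

```text
t 6.8 p [0.6438 0.068  0.112 ] rad 0.04 turn(rad) mod 3.665 F [1.65 1.24 6.76] Fresist 0.6 Frad 1.97 22.675602710223757
[-0.0016, -0.0019, 0.0001, 0, 0, 0, 0, -0.003, -0.004, 0.0002, 0, 0, 0, 0, -0.0043, -0.0061, 0.0004, 0, 0, 0, 0, -0.0055, -0.0083, 0.0005, 0, 0, 0, 0, -0.0066, -0.0106, 0.0006, 0, 0, 0, 0, -0.0075, -0.0129, 0.0007, 0, 0, 0, 0, -0.0082, -0.0153, 0.0008, 0, 0, 0, 0, -0.0088, -0.0177, 0.001, 0, 0, 0, 0]
```

arm_command --commands '[-0.0016, -0.0019, 0.0001, 0, 0, 0, 0, -0.003, -0.004, 0.0002, 0, 0, 0, 0, -0.0043, -0.0061, 0.0004, 0, 0, 0, 0, -0.0055, -0.0083, 0.0005, 0, 0, 0, 0, -0.0066, -0.0106, 0.0006, 0, 0, 0, 0, -0.0075, -0.0129, 0.0007, 0, 0, 0, 0, -0.0082, -0.0153, 0.0008, 0, 0, 0, 0, -0.0088, -0.0177, 0.001, 0, 0, 0, 0]'

```text
t: 7.6
eef_pos: [0.6457, 0.0474, 0.111]
tool_rot: [0.002, 0.198, 0.98, 0.001]
contact_force: [4.2, -0.7, 5.8]
gripper_width: 0.177
grasp_force: 22.5
```

```bash
python3 st.py; python3 wind.py .6062 .0544 4.7 8 0
python3 - <<'E'
from h import *
import cv2
r=read_camera("side");np.savez("pics/side2.npz",**r); a=r["img"][195:265,240:320,::-1]
b=cv2.imread("pics/side0.png")[195:265,240:320]
cv2.imwrite("pics/c2.png",cv2.convertScaleAbs(cv2.resize(np.hstack([b,a]),None,fx=5,fy=5,interpolation=cv2.INTER_CUBIC),alpha=1.4))
E
```

```text
t 7.6 p [0.6457 0.0474 0.111 ] rad 0.0401 turn(rad) mod 4.187 F [ 4.16 -0.69  5.82] Fresist 0.04 Frad 4.22 22.546788857434876
[-0.0005, -0.0025, 0.0001, 0, 0, 0, 0, -0.0008, -0.005, 0.0002, 0, 0, 0, 0, -0.0009, -0.0074, 0.0004, 0, 0, 0, 0, -0.0009, -0.0099, 0.0005, 0, 0, 0, 0, -0.0007, -0.0124, 0.0006, 0, 0, 0, 0, -0.0004, -0.0149, 0.0007, 0, 0, 0, 0, 0.0001, -0.0174, 0.0008, 0, 0, 0, 0, 0.0007, -0.0198, 0.001, 0, 0, 0, 0]
```

View pics/c2.png

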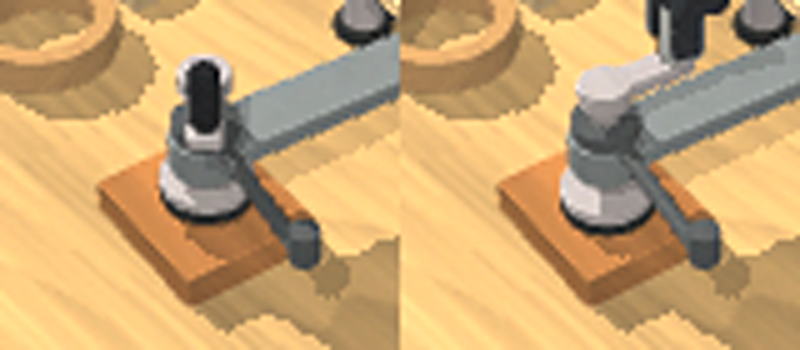

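The foot has come down 8 mm (sole's front edge from row 222 to 233 in the crop) and still shows a shadow gap. I'll keep winding.

arm_command --commands '[-0.0005, -0.0025, 0.0001, 0, 0, 0, 0, -0.0008, -0.005, 0.0002, 0, 0, 0, 0, -0.0009, -0.0074, 0.0004, 0, 0, 0, 0, -0.0009, -0.0099, 0.0005, 0, 0, 0, 0, -0.0007, -0.0124, 0.0006, 0, 0, 0, 0, -0.0004, -0.0149, 0.0007, 0, 0, 0, 0, 0.0001, -0.0174, 0.0008, 0, 0, 0, 0, 0.0007, -0.0198, 0.001, 0, 0, 0, 0]'

```text
t: 8.45
eef_pos: [0.6368, 0.0283, 0.11]
tool_rot: [0.001, 0.199, 0.98, 0.0]
contact_force: [2.6, -2.8, 6.4]
gripper_width: 0.174
grasp_force: 22.7
```

```bash
python3 st.py; python3 wind.py .6066 .0544 5.2 8 0
```

```text
t 8.45 p [0.6368 0.0283 0.11  ] rad 0.0403 turn(rad) mod 4.718 F [ 2.58 -2.8   6.36] Fresist -0.46 Frad 3.78 22.6711543451529
[0.0005, -0.0022, 0.0001, 0, 0, 0, 0, 0.0014, -0.0045, 0.0002, 0, 0, 0, 0, 0.0025, -0.0068, 0.0004, 0, 0, 0, 0, 0.0037, -0.009, 0.0005, 0, 0, 0, 0, 0.005, -0.0111, 0.0006, 0, 0, 0, 0, 0.0065, -0.0131, 0.0007, 0, 0, 0, 0, 0.0081, -0.015, 0.0008, 0, 0, 0, 0, 0.0098, -0.0168, 0.001, 0, 0, 0, 0]
```

arm_command --commands '[0.0005, -0.0022, 0.0001, 0, 0, 0, 0, 0.0014, -0.0045, 0.0002, 0, 0, 0, 0, 0.0025, -0.0068, 0.0004, 0, 0, 0, 0, 0.0037, -0.009, 0.0005, 0, 0, 0, 0, 0.005, -0.0111, 0.0006, 0, 0, 0, 0, 0.0065, -0.0131, 0.0007, 0, 0, 0, 0, 0.0081, -0.015, 0.0008, 0, 0, 0, 0, 0.0098, -0.0168, 0.001, 0, 0, 0, 0]'

```text
t: 9.25
eef_pos: [0.6207, 0.0168, 0.109]
tool_rot: [0.001, 0.199, 0.98, 0.0]
contact_force: [1.0, -1.5, 9.9]
gripper_width: 0.179
grasp_force: 22.8
```

```bash
python3 st.py; python3 wind.py .6066 .0544 5.6 8 0
```

```text
t 9.25 p [0.6207 0.0168 0.109 ] rad 0.0403 turn(rad) mod 5.216 F [ 1.04 -1.48  9.94] Fresist 0.44 Frad 1.75 22.83591557876207
[0.0015, -0.0014, 0.0001, 0, 0, 0, 0, 0.003, -0.0027, 0.0002, 0, 0, 0, 0, 0.0046, -0.0039, 0.0003, 0, 0, 0, 0, 0.0062, -0.0051, 0.0004, 0, 0, 0, 0, 0.0079, -0.0061, 0.0005, 0, 0, 0, 0, 0.0096, -0.0071, 0.0006, 0, 0, 0, 0, 0.0114, -0.008, 0.0007, 0, 0, 0, 0, 0.0133, -0.0088, 0.0008, 0, 0, 0, 0]
```

arm_command --commands '[0.0015, -0.0014, 0.0001, 0, 0, 0, 0, 0.003, -0.0027, 0.0002, 0, 0, 0, 0, 0.0046, -0.0039, 0.0003, 0, 0, 0, 0, 0.0062, -0.0051, 0.0004, 0, 0, 0, 0, 0.0079, -0.0061, 0.0005, 0, 0, 0, 0, 0.0096, -0.0071, 0.0006, 0, 0, 0, 0, 0.0114, -0.008, 0.0007, 0, 0, 0, 0, 0.0133, -0.0088, 0.0008, 0, 0, 0, 0]'

```text
t: 10.05
eef_pos: [0.605, 0.0141, 0.1082]
tool_rot: [0.001, 0.198, 0.98, 0.0]
contact_force: [-0.0, -1.4, 9.4]
gripper_width: 0.175
grasp_force: 22.9
```

```bash
python3 st.py; python3 wind.py .6066 .0544 6.1 8 0
```

```text
t 10.05 p [0.605  0.0141 0.1082] rad 0.0403 turn(rad) mod 5.613 F [-0.01 -1.42  9.39] Fresist 0.03 Frad 1.42 22.858215199084952
[0.0023, -0.0009, 0.0001, 0, 0, 0, 0, 0.0047, -0.0016, 0.0002, 0, 0, 0, 0, 0.0072, -0.0021, 0.0004, 0, 0, 0, 0, 0.0096, -0.0025, 0.0005, 0, 0, 0, 0, 0.0121, -0.0028, 0.0006, 0, 0, 0, 0, 0.0146, -0.0029, 0.0007, 0, 0, 0, 0, 0.0171, -0.0028, 0.0008, 0, 0, 0, 0, 0.0196, -0.0026, 0.001, 0, 0, 0, 0]
```

arm_command --commands '[0.0023, -0.0009, 0.0001, 0, 0, 0, 0, 0.0047, -0.0016, 0.0002, 0, 0, 0, 0, 0.0072, -0.0021, 0.0004, 0, 0, 0, 0, 0.0096, -0.0025, 0.0005, 0, 0, 0, 0, 0.0121, -0.0028, 0.0006, 0, 0, 0, 0, 0.0146, -0.0029, 0.0007, 0, 0, 0, 0, 0.0171, -0.0028, 0.0008, 0, 0, 0, 0, 0.0196, -0.0026, 0.001, 0, 0, 0, 0]'

```text
t: 10.85
eef_pos: [0.5863, 0.0194, 0.1073]
tool_rot: [0.001, 0.198, 0.98, 0.0]
contact_force: [1.9, -2.1, 9.9]
gripper_width: 0.177
grasp_force: 22.8
```

```bash
python3 st.py; python3 wind.py .6066 .0544 6.5 8 0
```

```text
t 10.85 p [0.5863 0.0194 0.1073] rad 0.0402 turn(rad) mod 6.1 F [ 1.92 -2.08  9.87] Fresist 2.7 Frad 0.86 22.821616818546318
[0.002, 0.0003, 0.0001, 0, 0, 0, 0, 0.0039, 0.0006, 0.0002, 0, 0, 0, 0, 0.0059, 0.0011, 0.0003, 0, 0, 0, 0, 0.0078, 0.0017, 0.0004, 0, 0, 0, 0, 0.0097, 0.0024, 0.0005, 0, 0, 0, 0, 0.0115, 0.0031, 0.0006, 0, 0, 0, 0, 0.0133, 0.004, 0.0007, 0, 0, 0, 0, 0.0151, 0.0049, 0.0008, 0, 0, 0, 0]
```

```bash
sed -i 's/"t": 6.5/"t": 6.1/' S.json
python3 - <<'E'
import json;S=json.load(open("S.json"));import numpy as np
S["c"]=[.6066+.04*np.cos(np.radians(-130.1)-6.1),.0544+.04*np.sin(np.radians(-130.1)-6.1),0];S["t"]=6.1;json.dump(S,open("S.json","w"))
E
python3 wind.py .6066 .0544 6.22 3 0
```

```text
[0.0016, 0.0002, 0.0001, 0, 0, 0, 0, 0.0032, 0.0005, 0.0002, 0, 0, 0, 0, 0.0047, 0.0008, 0.0002, 0, 0, 0, 0]
```

arm_command --commands '[0.0016, 0.0002, 0.0001, 0, 0, 0, 0, 0.0032, 0.0005, 0.0002, 0, 0, 0, 0, 0.0047, 0.0008, 0.0002, 0, 0, 0, 0]'

```text
t: 11.15
eef_pos: [0.5824, 0.0219, 0.1071]
tool_rot: [0.001, 0.199, 0.98, 0.0]
contact_force: [2.3, -1.4, 8.5]
gripper_width: 0.18
grasp_force: 22.8
```

```bash
python3 st.py; python3 wind.py .6066 .0544 6.32 3 0
```

```text
t 11.15 p [0.5824 0.0219 0.1071] rad 0.0402 turn(rad) mod 6.216 F [ 2.28 -1.35  8.48] Fresist 2.64 Frad -0.26 22.772425463190302
[0.0013, 0.0004, 0.0001, 0, 0, 0, 0, 0.0026, 0.0008, 0.0001, 0, 0, 0, 0, 0.0039, 0.0012, 0.0002, 0, 0, 0, 0]
```

arm_command --commands '[0.0013, 0.0004, 0.0001, 0, 0, 0, 0, 0.0026, 0.0008, 0.0001, 0, 0, 0, 0, 0.0039, 0.0012, 0.0002, 0, 0, 0, 0]'

```text
t: 11.45
eef_pos: [0.5794, 0.0244, 0.1069]
tool_rot: [0.001, 0.199, 0.98, 0.0]
contact_force: [2.4, -2.0, 8.3]
gripper_width: 0.177
grasp_force: 22.8
```

```bash
python3 st.py; python3 wind.py .6066 .0544 6.42 3 0
```

```text
t 11.45 p [0.5794 0.0244 0.1069] rad 0.0402 turn(rad) mod 0.03 F [ 2.35 -1.98  8.28] Fresist 3.07 Frad -0.09 22.788655537879094
[0.0012, 0.0004, 0.0001, 0, 0, 0, 0, 0.0024, 0.0009, 0.0001, 0, 0, 0, 0, 0.0037, 0.0015, 0.0002, 0, 0, 0, 0]
```

```bash
rm S.json
python3 - <<'E'
import json;import numpy as np
json.dump(dict(c=[.6066+.04*np.cos(np.radians(-130.1)-6.32),.0544+.04*np.sin(np.radians(-130.1)-6.32),0],t=6.32),open("S.json","w"))
E
python3 wind.py .6066 .0544 6.2 3 0
```

```text
[-0.0015, -0.0005, -0.0001, 0, 0, 0, 0, -0.0031, -0.0009, -0.0002, 0, 0, 0, 0, -0.0046, -0.0013, -0.0002, 0, 0, 0, 0]
```

arm_command --commands '[-0.0015, -0.0005, -0.0001, 0, 0, 0, 0, -0.0031, -0.0009, -0.0002, 0, 0, 0, 0, -0.0046, -0.0013, -0.0002, 0, 0, 0, 0]'

```text
t: 11.75
eef_pos: [0.5813, 0.0229, 0.1069]
tool_rot: [-0.001, 0.198, 0.98, 0.001]
contact_force: [-3.1, 0.8, 13.7]
gripper_width: 0.178
grasp_force: 23.3
```

```bash
python3 st.py; python3 wind.py .6066 .0544 6.4 4 0;python3 - <<'E'
from h import *
import cv2
r=read_camera("side"); a=r["img"][195:265,240:320,::-1]
b=np.load("pics/side2.npz")["img"][195:265,240:320,::-1]
cv2.imwrite("pics/c3.png",cv2.convertScaleAbs(cv2.resize(np.hstack([b,a]),None,fx=5,fy=5,interpolation=cv2.INTER_CUBIC),alpha=1.4))
E
```

```text
t 11.75 p [0.5813 0.0229 0.1069] rad 0.0402 turn(rad) mod 6.253 F [-3.12  0.83 13.73] Fresist -2.96 Frad 1.28 23.260447217035107
[0.0019, 0.0005, 0.0001, 0, 0, 0, 0, 0.0038, 0.001, 0.0002, 0, 0, 0, 0, 0.0057, 0.0017, 0.0003, 0, 0, 0, 0, 0.0076, 0.0025, 0.0004, 0, 0, 0, 0]
```

View pics/c3.png

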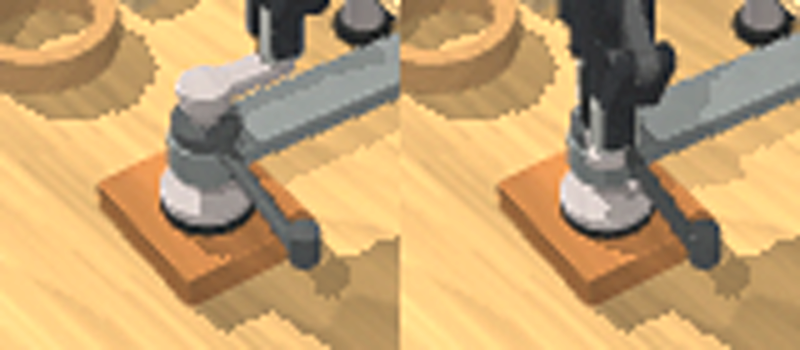

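arm_command --commands '[0.0019, 0.0005, 0.0001, 0, 0, 0, 0, 0.0038, 0.001, 0.0002, 0, 0, 0, 0, 0.0057, 0.0017, 0.0003, 0, 0, 0, 0, 0.0076, 0.0025, 0.0004, 0, 0, 0, 0]'

```text
t: 12.2
eef_pos: [0.5772, 0.0266, 0.1068]
tool_rot: [0.001, 0.199, 0.98, 0.0]
contact_force: [2.9, -2.0, 8.3]
gripper_width: 0.181
grasp_force: 22.8
```

```bash
python3 st.py; cat S.json; python3 wind.py .6066 .0544 6.5 3 0
```

```text
t 12.2 p [0.5772 0.0266 0.1068] rad 0.0402 turn(rad) mod 0.107 F [ 2.89 -1.99  8.3 ] Fresist 3.43 Frad -0.71 22.7637424855493
{"c": [0.5774301532997868, 0.027044390208655015, 0], "t": 6.4}[0.0012, 0.0005, 0.0001, 0, 0, 0, 0, 0.0024, 0.0011, 0.0001, 0, 0, 0, 0, 0.0035, 0.0018, 0.0002, 0, 0, 0, 0]
```

arm_command --commands '[0.0012, 0.0005, 0.0001, 0, 0, 0, 0, 0.0024, 0.0011, 0.0001, 0, 0, 0, 0, 0.0035, 0.0018, 0.0002, 0, 0, 0, 0]'

```text
t: 12.5
eef_pos: [0.5747, 0.0295, 0.1066]
tool_rot: [0.001, 0.199, 0.98, 0.0]
contact_force: [2.5, -2.8, 8.6]
gripper_width: 0.179
grasp_force: 22.8
```

```bash
python3 st.py
python3 - <<'E'
from h import *
for i in range(4): read_camera("side"); o=get_obs(); print(np.round(o["contact_force"],2))
print(cur()[2].round(3), np.round(o["q"],2))
E
```

```text
t 12.5 p [0.5747 0.0295 0.1066] rad 0.0401 turn(rad) mod 0.202 F [ 2.51 -2.84  8.59] Fresist 3.79 Frad -0.21 22.789561728131957
[ 0.88 -1.6   9.19]
[ 1.66 -1.76  9.14]
[ 1.34 -1.97 10.12]
[ 1.48 -1.54 10.39]
[[-0.921  0.389  0.002]
 [ 0.389  0.921  0.   ]
 [-0.002  0.001 -1.   ]] [-0.35  0.47  0.25  1.92 -0.16  0.77  1.16]
```

arm_command --commands '[0.0035, 0.0018, 0.0002, 0, 0, 0, 0.4, 0, 0, 0, 0, 0, 0, 0.4, 0, 0, 0, 0, 0, 0, 0.4, 0, 0, -0.02, 0, 0, 0, 0.4, 0, 0, -0.05, 0, 0, 0, 0.4, 0, 0, -0.07, 0, 0, 0, 0.4, 0, 0, -0.07, 0, 0, 0, 0.4, 0, 0, -0.07, 0, 0, 0, 0.4]'

```text
t: 13.5
eef_pos: [0.5731, 0.0296, 0.1752]
tool_rot: [-0.0, 0.199, 0.98, 0.0]
contact_force: [0.3, 0.6, -0.2]
gripper_width: 0.402
grasp_force: 0.0
```

Run:
```python
from h import *
import cv2
o,p,M=cur(); print(p,np.round(o["q"],2)); print(todelta((.5792,-.047,.15)), todelta((.5792,-.047,.075)))
r=read_camera("wrist"); np.savez("pics/wrist4.npz",**r); cv2.imwrite("pics/w4.png",cv2.convertScaleAbs(r["img"][:,:,::-1],alpha=1.4))
```

```text
[0.57310728 0.02962686 0.17523527] [-0.38  0.38  0.27  1.87 -0.13  0.91  1.13]
[-0.0354 -0.0682  0.0252] [-0.0355 -0.0682  0.1002]
```

View pics/w4.png

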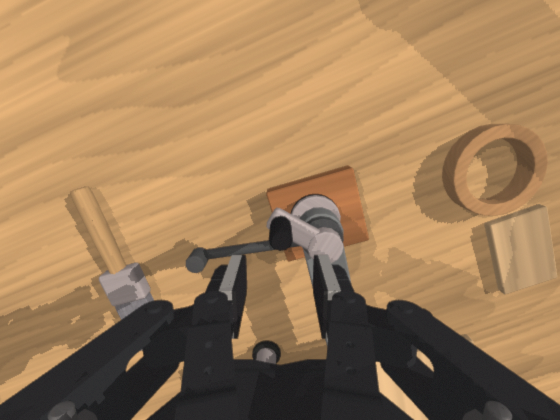

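The handle is at about (280,234), the hub top at (326,243) and the knob at (197,259); the bystanders have not moved.

Run:
```python
from h import *
w=np.load("pics/wrist4.npz"); w1=np.load("pics/wrist1.npz")
def a(h,c): d=(h-c)[:2]; return np.degrees(np.arctan2(d[1],d[0])),np.linalg.norm(d)
h,c=onz(w,(280,234),.1155),onz(w,(326,243),.095); print(h,c,a(h,c))
h1,c1=onz(w1,(275,241),.128),onz(w1,(330,241),.1075); print(h1,c1,a(h1,c1))
print("knob",onz(w,(196.5,259),.0855))
```

```text
[0.57569752 0.02937535 0.1155    ] [0.60387197 0.0569053  0.095     ] (np.float64(-135.66287623902303), np.float64(0.03939159475078488))
[0.58112523 0.02322582 0.128     ] [0.60418009 0.05649747 0.1075    ] (np.float64(-124.71917888966492), np.float64(0.04047875583649992))
knob [ 0.57946657 -0.04802641  0.0855    ]
```

arm_command --commands '[-0.005, -0.01, 0, 0, 0, 8.2, 0.4, -0.01, -0.02, 0, 0, 0, 16.4, 0.4, -0.015, -0.03, 0, 0, 0, 24.6, 0.4, -0.02, -0.04, 0, 0, 0, 32.8, 0.4, -0.025, -0.05, 0, 0, 0, 41, 0.4, -0.03, -0.06, 0, 0, 0, 49.2, 0.4, -0.0355, -0.068, 0, 0, 0, 57.4, 0.4, -0.0355, -0.068, 0, 0, 0, 65.6, 0.4]'

```text
t: 14.35
eef_pos: [0.5787, -0.0488, 0.1742]
tool_rot: [-0.0, 0.701, 0.713, -0.001]
contact_force: [-0.4, -0.1, 0.9]
gripper_width: 0.406
grasp_force: 0.0
```

arm_command --commands '[0, 0, 0.01, 0, 0, 8.2, 0.4, 0, 0, 0.02, 0, 0, 16.4, 0.4, 0, 0, 0.025, 0, 0, 16.4, 0.4, 0, 0, 0.025, 0, 0, 16.4, 0.4, 0, 0, 0.025, 0, 0, 16.4, 0.4]'

```text
t: 14.85
eef_pos: [0.5795, -0.047, 0.1503]
tool_rot: [-0.0, 0.792, 0.61, -0.0]
contact_force: [0.6, -0.1, 0.6]
gripper_width: 0.396
grasp_force: 0.0
```

Run:
```python
from h import *
import cv2
o,p,M=cur(); print(p,M.round(3),np.round(o["q"],2)); print(todelta((.5794,-.0475,.075)))
```

```text
[ 0.57952152 -0.0470156   0.15031431] [[ 0.255  0.967 -0.001]
 [ 0.967 -0.255 -0.   ]
 [-0.    -0.001 -1.   ]] [-0.49  0.47  0.61  1.89 -0.34  0.88  0.03]
[-0.0005  0.0001  0.0753]
```

arm_command --commands '[0, 0, 0.04, 0, 0, 0, 0.4, 0, 0, 0.075, 0, 0, 0, 0.4, 0, 0, 0.075, 0, 0, 0, 0.4, 0, 0, 0.075, 0, 0, 0, 0.4, 0, 0, 0.075, 0, 0, 0, 0, 0, 0, 0.075, 0, 0, 0, 0, 0, 0, 0.075, 0, 0, 0, 0, 0, 0, 0.075, 0, 0, 0, 0]' --force 20

```text
t: 15.65
eef_pos: [0.5811, -0.0473, 0.0775]
tool_rot: [0.001, 0.793, 0.609, 0.001]
contact_force: [-1.4, -0.4, 7.8]
gripper_width: 0.174
grasp_force: 21.2
```

```bash
cat > arc.py <<'E'
import sys,json
from h import *
# arc.py step_rad_total n : rows from commanded tool (x radial inward, y = anticlockwise tangent) rotating about axis
tot,n=float(sys.argv[1]),int(sys.argv[2]); rows=[]
for i in range(n):
    t=tot*(i+1)/n; rows+=[round(.105*(1-np.cos(t)),4),round(-.105*np.sin(t),4),0,0,0,round(np.degrees(t),2),0]
print(json.dumps(rows))
E
cat > lk.py <<'E'
from h import *
o,p,M=cur(); r=p[:2]-[.6064,.0544]; rad=np.linalg.norm(r);e=r/rad;t=np.array([e[1],-e[0]]);F=np.array(o["contact_force"])
print(o["t"],p.round(4),"rad",rad.round(4),"ang",np.degrees(np.arctan2(r[1],r[0])).round(2),"Fres",-(F[:2]@t).round(2),"Frad",(F[:2]@e).round(2),"Fz",F[2].round(2),o["gripper_width"],o["grasp_force"],"toolx",np.degrees(np.arctan2(M[1,0],M[0,0])).round(2))
E
python3 lk.py; python3 arc.py .72 8
```

```text
15.65 [ 0.5811 -0.0473  0.0775] rad 0.1048 ang -103.96 Fres -1.31 Frad 0.72 Fz 7.79 0.17351835219130685 21.17369145154953 toolx 75.09
[0.0004, -0.0094, 0, 0, 0, 5.16, 0, 0.0017, -0.0188, 0, 0, 0, 10.31, 0, 0.0038, -0.028, 0, 0, 0, 15.47, 0, 0.0067, -0.037, 0, 0, 0, 20.63, 0, 0.0105, -0.0457, 0, 0, 0, 25.78, 0, 0.0149, -0.054, 0, 0, 0, 30.94, 0, 0.0202, -0.0619, 0, 0, 0, 36.1, 0, 0.0261, -0.0692, 0, 0, 0, 41.25, 0]
```

arm_command --commands '[0.0004, -0.0094, 0, 0, 0, 5.16, 0, 0.0017, -0.0188, 0, 0, 0, 10.31, 0, 0.0038, -0.028, 0, 0, 0, 15.47, 0, 0.0067, -0.037, 0, 0, 0, 20.63, 0, 0.0105, -0.0457, 0, 0, 0, 25.78, 0, 0.0149, -0.054, 0, 0, 0, 30.94, 0, 0.0202, -0.0619, 0, 0, 0, 36.1, 0, 0.0261, -0.0692, 0, 0, 0, 41.25, 0]'

```text
t: 16.45
eef_pos: [0.5199, -0.0058, 0.0774]
tool_rot: [0.001, 0.958, 0.288, 0.001]
contact_force: [-3.9, -5.1, 12.0]
gripper_width: 0.174
grasp_force: 21.6
```

```bash
python3 lk.py; python3 arc.py .24 6
```

```text
16.45 [ 0.5199 -0.0058  0.0774] rad 0.1054 ang -145.16 Fres 1.98 Frad 6.1 Fz 11.96 0.17390732616631507 21.605461835861206 toolx 33.53
[0.0001, -0.0042, 0, 0, 0, 2.29, 0, 0.0003, -0.0084, 0, 0, 0, 4.58, 0, 0.0008, -0.0126, 0, 0, 0, 6.88, 0, 0.0013, -0.0167, 0, 0, 0, 9.17, 0, 0.0021, -0.0209, 0, 0, 0, 11.46, 0, 0.003, -0.025, 0, 0, 0, 13.75, 0]
```

arm_command --commands '[0.0001, -0.0042, 0, 0, 0, 2.29, 0, 0.0003, -0.0084, 0, 0, 0, 4.58, 0, 0.0008, -0.0126, 0, 0, 0, 6.88, 0, 0.0013, -0.0167, 0, 0, 0, 9.17, 0, 0.0021, -0.0209, 0, 0, 0, 11.46, 0, 0.003, -0.025, 0, 0, 0, 13.75, 0]'

```text
t: 17.05
eef_pos: [0.5079, 0.0167, 0.0773]
tool_rot: [0.0, 0.985, 0.173, 0.0]
contact_force: [-6.8, -5.0, 16.4]
gripper_width: 0.173
grasp_force: 22.0
```

```bash
python3 lk.py; python3 arc.py .08 4
```

```text
17.05 [0.5079 0.0167 0.0773] rad 0.1055 ang -159.04 Fres 2.26 Frad 8.16 Fz 16.43 0.17291758916341624 21.959461569786072 toolx 19.89
[0.0, -0.0021, 0, 0, 0, 1.15, 0, 0.0001, -0.0042, 0, 0, 0, 2.29, 0, 0.0002, -0.0063, 0, 0, 0, 3.44, 0, 0.0003, -0.0084, 0, 0, 0, 4.58, 0]
```

arm_command --commands '[-0.001, -0.0021, -0.002, 0, 0, 1.15, 0, -0.001, -0.0042, -0.002, 0, 0, 2.29, 0, -0.001, -0.0063, -0.002, 0, 0, 3.44, 0, -0.001, -0.0084, -0.002, 0, 0, 4.58, 0]'

```text
t: 17.45
eef_pos: [0.5047, 0.026, 0.0778]
tool_rot: [0.0, 0.991, 0.134, 0.0]
contact_force: [1.1, -3.0, -2.4]
gripper_width: 0.172
grasp_force: 21.4
```

```bash
python3 lk.py
```

```text
17.45 [0.5047 0.026  0.0778] rad 0.1056 ang -164.39 Fres 3.18 Frad -0.29 Fz -2.39 0.17173906365939204 21.40711337327957 toolx 15.42
```

arm_command --commands '[0, -0.0021, 0, 0, 0, 1.15, 0, 0, -0.0042, 0, 0, 0, 2.29, 0, 0.0002, -0.0063, 0, 0, 0, 3.44, 0, 0.0003, -0.0084, 0, 0, 0, 4.58, 0]'

```text
t: 17.85
eef_pos: [0.5027, 0.0342, 0.0778]
tool_rot: [0.0, 0.996, 0.094, 0.0]
contact_force: [2.1, -7.6, -1.3]
gripper_width: 0.174
grasp_force: 21.7
```

```bash
python3 lk.py
```

```text
17.85 [0.5027 0.0342 0.0778] rad 0.1057 ang -168.98 Fres 7.89 Frad -0.57 Fz -1.33 0.1735212546376874 21.691192388534546 toolx 10.83
```

arm_command --commands '[0, -0.002, 0, 0, 0, 0, 0, 0, -0.004, 0, 0, 0, 0, 0, 0, -0.004, 0, 0, 0, 0, 0]'

```text
t: 18.15
eef_pos: [0.5027, 0.0343, 0.0779]
tool_rot: [0.003, 0.996, 0.094, 0.001]
contact_force: [5.0, -14.1, -5.7]
gripper_width: 0.177
grasp_force: 21.4
```

```bash
python3 lk.py
```

```text
18.15 [0.5027 0.0343 0.0779] rad 0.1057 ang -169.06 Fres 14.81 Frad -2.19 Fz -5.73 0.1767880471790301 21.37861043214798 toolx 10.74
```

arm_command --commands '[0, 0.001, 0, 0, 0, 0, 0.4, 0, 0.001, 0, 0, 0, 0, 0.4, 0, 0.001, 0, 0, 0, 0, 0.4, 0, 0.001, -0.03, 0, 0, 0, 0.4, 0, 0.001, -0.07, 0, 0, 0, 0.4, 0, 0.001, -0.12, 0, 0, 0, 0.4, 0, 0.001, -0.12, 0, 0, 0, 0.4, 0, 0.001, -0.12, 0, 0, 0, 0.4]'

```text
t: 18.95
eef_pos: [0.5021, 0.0384, 0.1983]
tool_rot: [-0.001, 0.995, 0.096, 0.001]
contact_force: [0.1, -0.2, -0.4]
gripper_width: 0.4
grasp_force: 0.0
```

Run:
```python
from h import *
import cv2
r=read_camera("wrist"); s=read_camera("scene"); o=get_obs(); print(np.round(o["joint_vel"],3))
c=cv2.resize(s["img"][160:260,205:345],(588,420),interpolation=cv2.INTER_CUBIC); 
w=cv2.resize(r["img"],(560,420))
cv2.imwrite("pics/f.png",cv2.convertScaleAbs(cv2.resize(np.hstack([cv2.resize(c,(400,300)),cv2.resize(w,(400,300))])[:,:,::-1],(800,300)),alpha=1.4))
```

```text
[ 0.01   0.015 -0.006  0.007  0.002 -0.    -0.   ]
```

View pics/f.png

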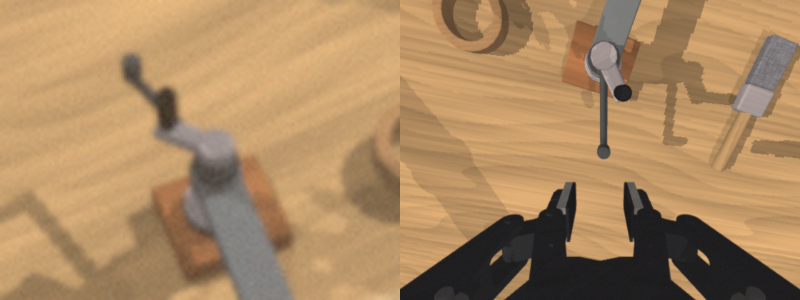

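The wrist half of the picture shows the lever swung fully round, with its knob at (603,152). The crank handle is where I left it at (622,93), the bystanders have not moved and the gripper is clear.

```bash
python3 -c "
from station import *
print(hand_in())"
```

```text
the job is handed in; nothing more can be done
None
```

I wound the foot down until it bears on the block at about 5 N (estimated from drag at the handle), then swung the lock lever clockwise to its stop, let go, and handed the job in at about 19 s, with the tape, brush and offcut left untouched.

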